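# Set out the stone carver's bench

### The arm

A 6-joint arm with a two-finger parallel gripper is mounted at the origin on the work surface. World frame = base frame: x ahead of the robot, y to its left, z up, the work surface at z = 0. Lengths are in mm, angles in rad, forces in N, time in s.
With the tool pointing down it reaches from about 400 to 925 mm from the base axis. Payload 12.5 kg.
Tool frame: the origin (TCP) lies between the finger pads; the fingertips stand 19 mm ahead of it and the grasp point (between the pads) is the TCP (env.tips_ahead is the distance from the TCP to the fingertips, in mm); z points along the fingers, y is the line along which they close (so a half turn about z gives the same grasp; the last joint's range is limited). The gripper opens to 95 mm and grips with 3 to 60 N. Pads are 20 mm wide; open, the fingers measure 119 mm over their backs; the gripper's body (75 mm by 180 mm) begins 59 mm behind the grasp point.
Start: joints at [-1.243, 0.491, 1.559, -0, 1.092, -0.106], TCP at [262.725, -567.116, 233.661] pointing down, gripper open.
Joint ranges: [-3.1, 3.1], [-0.84, 2.19], [0.05, 2.79], [-1.13, 4.28], [0.06, 2.93], [-2.69, 2.69]. Speed limits (rad/s): [2.22, 2.22, 2.79, 3.14, 3.14, 3.14].

### API

Orientations are given as [roll, pitch, yaw] about the fixed x, y, z axes, in that order (R = Rz(yaw) Ry(pitch) Rx(roll)).
In Python, from cell import env gives the robot as it stands.
- The arm moves only by the shell command python3 -m crank 'ROWS'. ROWS is JSON, a list of rows, each a list of 5 numbers: the shift along the tool's x, y, z in mm, then the turn about the tool's z in degrees, then the finger opening in mm, from 0 to 95.1. In form: [[dx, dy, dz, yaw, grip], ...]. A call has 1 to 10 rows; each row is the pose to reach, as a shift and turn from the pose commanded when the call began, along the tool's axes at that moment; what a row does not reach only later rows make up. A row lasts 1/12 s, in which the tool goes at most 41.7 mm and 7.16 degrees, less where a joint would pass 70% of its speed; a pose out of reach is approached as far as the arm can. A call with a gripper value outside its range is refused whole. The fingers move at their own pace and stop on an object; the grip force is fixed at half the most. Time passes only in rows, so rows that repeat a pose let the fingers close. It gives the time, the measured TCP pose, the force, the opening and the grip force at its end, in the units of the state.
- env.state(): the state, without advancing time (a new reading comes with each control period).
- env.read_camera(name): name is "scene" or "side" or "wrist"; returns a dict with "img" (400x640x3 uint8, blue, green, red), "K" (3x3 intrinsics, pixels), "k1" (the pictures are not rectified: a ray, as slopes to the right and down, at radius r is drawn at 1 + k1 r^2 times it, then the intrinsics apply), "pose" (4x4, takes a point from camera to world coordinates). Camera axes: x right, y down, z forward; pixel columns grow to the right and rows downward; lengths in mm; the calibration is good to about 2 mm. A picture is of the moment at which its call begins. There is no depth.
- env.job_done(): hands the job in; it is judged then, once.
The state is a dict: "t": time; "joints": joint angles; "qvel": joint speeds; "tau": joint torques, N m; "eef_pos": TCP position; "tcp_rot": TCP orientation; "ft_force": force on the tool from outside, world axes, zero at the start; "moment": the same for the moment, N m; "opening": opening from 0.0 (shut) to 1.0 (fully open); "grip_force": force on a finger pad.
Only numpy, scipy, OpenCV 4.12 (cv2) and the standard library are available. Lean on these libraries where they do the work, as an engineer would, in place of code of your own. Each camera call takes 0.05 s, during which the arm holds its last target. There are 200 camera calls.

### The job

Set out the carver's bench, working in this order (front is the side towards the robot, left and right are as the robot sees them). Bring the worn, low rubbing block forward into the front half of its rack, then put the fresh, taller rubbing block behind it in the back half; lay the flat chisel in the left notches of the chisel rest, then the point chisel in the right notches, both centred lengthways with their cutting ends away from the robot; last, stand the dummy (the round mallet) on its head in the middle of the sawn stone blank. Never let the dummy topple, and leave the butterfly carving and the glass jar where they stand.

Things in the scene. Friction and masses are not known exactly. Their poses are not given: they have to be found in the camera images.
- worn: Loose worn rubbing block, dark grey abrasive stone, 62 x 42 x 26 mm (x, y, height), 0.15 kg give or take; starts in the back half of the rack. Origin: centre of its underside; x along its 62 mm length. Half a turn makes no difference.
- fresh: Loose fresh rubbing block, same dark grey stone and plan, but taller: 62 x 42 x 44 mm (x, y, height), about 0.25 kg; starts flat on the bench. Origin: centre of its underside; x along its 62 mm length.
- flat: Loose flat chisel lying on the bench: steel bar 12 x 12 mm, 150 mm long overall, ending in a 28 mm wide, 6 mm thick blade, about 0.15 kg. x points along it to the cutting end, z up. Origin on the underside, 50 mm behind the cutting edge, i.e. 25 mm from mid-length towards the cutting end (mid-length is at x = -25 mm).
- point: Loose point chisel lying on the bench: steel bar 12 x 12 mm, 150 mm long overall, tapering to a point, about 0.14 kg. x points along it to the point, z up. Origin on the underside, 50 mm behind the tip, i.e. 25 mm from mid-length towards the tip (mid-length is at x = -25 mm).
- dummy: Loose dummy (carver's round mallet) standing on its head: iron head up to 64 mm in diameter, 0 to 70 mm high (foot 54 mm across), wooden handle above it to 165 mm, 28 mm in diameter between 105 and 155 mm high. About 0.65 kg. Origin: centre of its underside, z up along the handle.
- rack: Fixed low wooden rack for two rubbing blocks, one behind the other: 160 x 76 mm (x, y), floor top at z = 8 mm, low edges to 13 mm on front and sides, back board at +x to 45 mm; inside 144 x 60 mm. Origin: centre of the underside; x away from the robot to the back board, y left. Middle of the front half at x = -36 mm, of the back half at x = +36 mm.
- rest: Fixed wooden chisel rest, base 102 x 124 x 6 mm, two 12 mm thick cross rails at x = +-45 mm, free space between. Each rail: two notches 28 mm wide at y = +32 (left) and -32 mm (right), floors at z = 22 mm, rail tops 32 mm. A chisel lies along x over both rails, mid-length at x = 0 (its origin at x = +25 mm). Origin: centre of the underside; x away from the robot, y left.
- blank: Fixed sawn limestone blank, 110 x 110 x 60 mm high, flat top. Origin: centre of its underside, z up (top at z = 60 mm).
- carving: Finished grey butterfly carving, a stone block 100 x 140 x 125 mm high with a butterfly in relief on the side away from the robot (+x, reaching 68 mm from the origin), 4 kg, towards the back of the bench. Leave it. Origin: centre of its underside.
- jar: Open glass jar, 60 mm in diameter, 75 mm high, standing on the bench between the fixtures. Leave it. Origin: centre of its underside.

How it is judged:
By the outcome, as a careful person would: the job done as asked, in the order asked, and still so for the second after the job is handed in, with the robot touching nothing.
It also fails if it takes over 125 s, if anything falls off the work surface, if the arm or the gripper's body presses on something with over 40 N, if the wrist force passes 120 N, or if a joint passes its speed limit or range.

## Working session

There is one attempt and no reset: what is moved stays moved. The work goes in short steps, Python scripts to look and compute and a shell command to move; the robot and the scene stay as the last step left them, time stands still between calls to the robot, and variables do not carry over. Pictures are saved under pics/ and viewed, at most 19 in all, crops included, and the job is handed in when it is done.

```bash
ls; mkdir -p pics; cat > h.py <<'E'
import numpy as np, cv2
from cell import env
def snap(n,f=None):
    c=env.read_camera(n)
    if f: cv2.imwrite('pics/'+f,c['img'])
    return c
def ray(c,u,v):
    K=np.array(c['K']);x=(u-K[0,2])/K[0,0];y=(v-K[1,2])/K[1,1]
    rd=np.hypot(x,y);r=rd
    for _ in range(20): r=rd/(1+c['k1']*r*r)
    s=r/rd if rd>0 else 1
    T=np.array(c['pose']);return T[:3,3],T[:3,:3]@np.array([x*s,y*s,1])
def plane(c,u,v,z):
    o,d=ray(c,u,v);return (o+d*(z-o[2])/d[2]).round(1)
def proj(c,p):
    T=np.array(c['pose']);q=T[:3,:3].T@(np.array(p)-T[:3,3]);x,y=q[0]/q[2],q[1]/q[2]
    k=1+c['k1']*(x*x+y*y);K=np.array(c['K']);return (K[0,0]*x*k+K[0,2],K[1,1]*y*k+K[1,2])
E
python3 - <<'E'
from h import *
import pickle
d={}
for n in ['scene','side','wrist']:
    c=snap(n,n+'0.png'); d[n]=c; print(n,np.array(c['pose']).round(2).tolist(),c['K'],c['k1'])
pickle.dump(d,open('d0.pkl','wb'))
print(env.state())
E
```

```text
pics
scene [[0.53, 0.7, -0.48, 1168.41], [0.85, -0.42, 0.31, -375.91], [0.01, -0.57, -0.82, 1000.45], [0.0, 0.0, 0.0, 1.0]] [[502.1660969    0.         311.42270279]
 [  0.         502.1660969  200.3858298 ]
 [  0.           0.           1.        ]] -0.13765991618608125
side [[-0.74, -0.35, 0.57, -28.27], [-0.67, 0.39, -0.63, 713.29], [-0.0, -0.85, -0.53, 626.97], [0.0, 0.0, 0.0, 1.0]] [[406.57004486   0.         319.83699565]
 [  0.         406.57004486 200.17182337]
 [  0.           0.           1.        ]] -0.020914802790187557
wrist [[0.42, -0.88, -0.22, 324.64], [-0.91, -0.41, -0.1, -539.91], [-0.0, 0.24, -0.97, 385.45], [0.0, 0.0, 0.0, 1.0]] [[353.48008767   0.         320.44717354]
 [  0.         353.48008767 196.53954424]
 [  0.           0.           1.        ]] 0.008574375154613574
{'t': 0.15, 'joints': array([-1.24258459e+00,  4.91435130e-01,  1.55934829e+00,  3.50284958e-05,
        1.09170380e+00, -1.05582480e-01]), 'qvel': array([-0.00162662, -0.00108138, -0.00211627, -0.00088478,  0.00068784,
        0.00012803]), 'tau': array([ 2.08993893e-03, -6.12895417e+01, -2.58279222e+01,  6.92180009e-02,
        4.72770736e-02, -6.26263704e-05]), 'eef_pos': array([ 262.67751603, -566.92287596,  233.17388445]), 'tcp_rot': array([-3.14070634e+00, -1.25172394e-04,  4.33778004e-01]), 'ft_force': array([-0.18403996, -0.1667044 ,  0.64759622]), 'moment': array([ 0.03937665,  0.00363711, -0.0798793 ]), 'grip_force': 0.0, 'opening': 1.0032071590151659}
```

View pics/scene0.png

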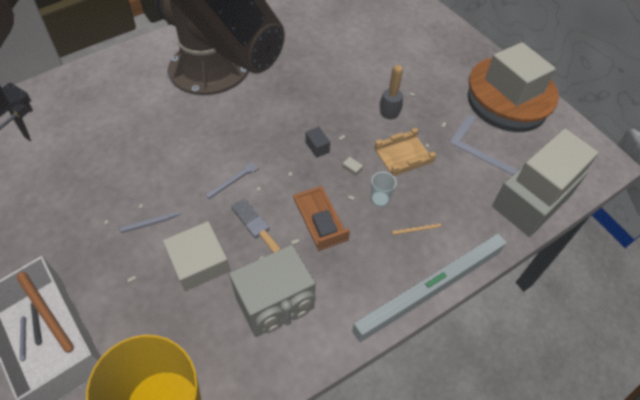

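View pics/side0.png

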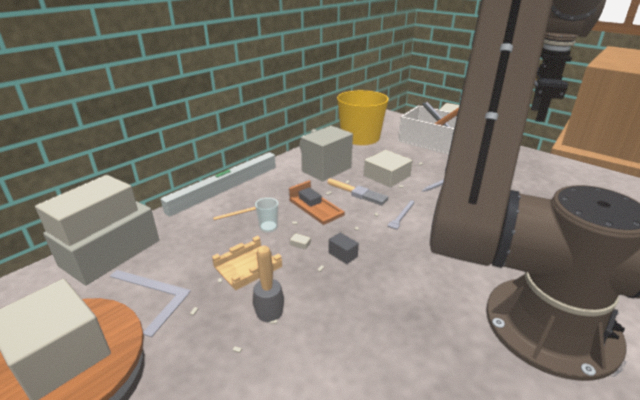

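The scene view shows the dummy at (390,105), fresh at (317,142), flat at (232,181) with its blade at (252,168), point at (150,221), blank at (196,255), and rack at (320,218) with worn at (323,222). It also shows the rest at (404,152), jar at (381,188) and carving at (273,287).

```bash
python3 - <<'E'
from h import *
import pickle
d=pickle.load(open('d0.pkl','rb'));c=d['scene']
for n,u,v,z in [('dummyfoot',391,112,0),('fresh top',318,135,44),('flat edge',255,167,5),('flat tail',209,195,5),('pt a',122,229,5),('pt b',179,214,5),('blank top',194,248,60),('blk l',164,240,60),('blk t',207,225,60),('blk r',227,262,60),('blk b',180,274,60),('rack fl',294,195,13),('rack fr',322,188,13),('rack br',348,233,30),('rack bl',320,246,30),('worn top',323,220,34),('rest',404,153,20),('r1',375,141,32),('r2',414,132,32),('r3',435,155,32),('r4',388,168,32),('jar',380,199,0),('carv',273,276,125)]:
    print(n,plane(c,u,v,z))
E
```

```text
dummyfoot [440.2 354.    0. ]
fresh top [442.4 109.3  44. ]
flat edge [422.5 -66.    5. ]
flat tail [ 441.2 -203.5    5. ]
pt a [ 422.9 -423.5    5. ]
pt b [ 454.4 -289.1    5. ]
blank top [ 592.  -300.9   60. ]
blk l [ 539.7 -349.5   60. ]
blk t [ 553.4 -251.7   60. ]
blk r [ 659.3 -254.8   60. ]
blk b [ 633.9 -352.3   60. ]
rack fl [553.9 -28.7  13. ]
rack fr [571.2  40.5  13. ]
rack br [718.5  15.9  30. ]
rack bl [714.1 -56.2  30. ]
worn top [661.8 -15.2  34. ]
rest [590.4 278.6  20. ]
r1 [526.5 230.7  32. ]
r2 [553.6 338.6  32. ]
r3 [643.7 335.4  32. ]
r4 [615.5 205.8  32. ]
jar [665.1 149.6   0. ]
carv [ 767.7 -200.6  125. ]
```

View pics/wrist0.png

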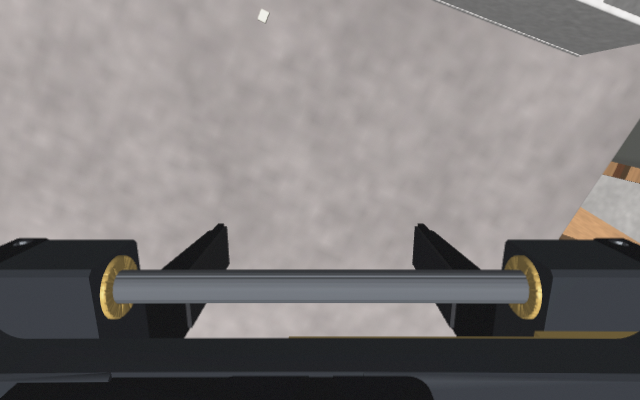

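```bash
cat >> h.py <<'E'
def go(x,y,z,yawdeg):
    s=env.state();p=np.array(s['eef_pos']);a=s['tcp_rot'][2]
    d=np.array([x,y,z])-p
    t=(np.degrees(a)-yawdeg+180)%360-180
    print('TOOL dx %.1f dy %.1f dz %.1f turn %.1f (alt %.1f)'%(d[0]*np.cos(a)+d[1]*np.sin(a),d[0]*np.sin(a)-d[1]*np.cos(a),-d[2],t,(t+360)%360-180),'q6 %.2f'%s['joints'][5])
def st():
    s=env.state();print('t %.2f'%s['t'],np.round(s['eef_pos'],1),np.degrees(s['tcp_rot']).round(1),'F',np.round(s['ft_force'],1),'op %.1f'%(s['opening']*95),'gf %.1f'%s['grip_force'],'q6 %.2f'%s['joints'][5])
E
P='[268,-189,-60,0,95]'; python3 -m crank '[[268,-189,-60,0,95],[268,-189,-60,0,95],[268,-189,-60,0,95],[268,-189,-60,0,95],[268,-189,-60,0,95],[268,-189,-60,0,95],[268,-189,-60,0,95],[268,-189,-60,0,95],[268,-189,-60,0,95],[268,-189,-60,0,95]]'
python3 - <<'E'
from h import *
import pickle
st();c=snap('wrist','w1.png');pickle.dump(c,open('w1.pkl','wb'))
E
python3 -m crank '[[268,-189,0,35,95],[268,-189,0,35,95],[268,-189,0,35,95],[268,-189,0,35,95],[268,-189,0,35,95],[268,-189,0,35,95],[268,-189,0,35,95],[268,-189,0,35,95],[268,-189,0,35,95],[268,-189,0,35,95]]'
python3 - <<'E'
from h import *
import pickle
st();c=snap('wrist','w2.png');pickle.dump(c,open('w2.pkl','wb'))
a=cv2.imread('pics/w1.png');b=c['img']
cv2.imwrite('pics/m1.png',cv2.resize(np.vstack([a[:300],b[:300]]),None,fx=1,fy=1))
E
```

```text
t: 0.98
eef_pos: [427.3, -281.4, 294.1]
tcp_rot: [3.141, -0.0, 0.438]
ft_force: [-0.3, -1.2, -0.1]
opening: 1.003
grip_force: 0.0
t 0.98 [ 427.3 -281.4  294.1] [180.   -0.   25.1] F [-0.3 -1.2 -0.1] op 95.3 gf 0.0 q6 0.42
t: 1.87
eef_pos: [591.5, 2.6, 292.5]
tcp_rot: [-3.141, 0.001, -0.175]
ft_force: [0.5, -0.6, -1.0]
opening: 0.998
grip_force: 0.0
t 1.87 [591.5   2.6 292.5] [-1.80e+02  1.00e-01 -1.01e+01] F [ 0.5 -0.6 -1. ] op 94.8 gf 0.0 q6 1.64
```

View pics/m1.png

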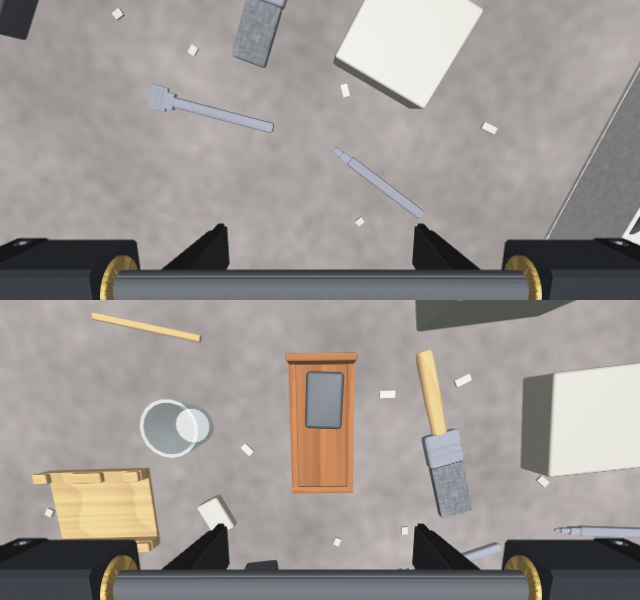

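The upper view shows flat from blade (151,98) to tail (272,127), and point from tip (332,147) to tail (422,214), with the blank beyond them. The lower view (rows minus 300) shows the rack front corners at (293,191) and (352,191), worn's top corners from (307,72) to (339,128), and the rest at the left.

```bash
python3 - <<'E'
from h import *
import pickle
a=pickle.load(open('w1.pkl','rb'));b=pickle.load(open('w2.pkl','rb'))
def q(n,c,l,z):
    P=np.array([plane(c,u,v,z) for u,v in l]);print(n,P[:,:2].tolist(),'mean',P.mean(0)[:2].round(1),'ang',np.degrees(np.arctan2(*(P[-1]-P[0])[[1,0]])).round(1))
q('flat tail>edge',a,[(272,127),(151,98)],9)
q('point',a,[(422,214),(332,147)],9)
q('blank',a,[(335,60),(424,107)],60)
q('blank2',a,[(424,107),(483,10)],60)
q('rackfront',b,[(293,191),(352,191)],13)
q('rackback',b,[(286,56),(357,56)],45)
q('rackL',b,[(293,191),(289,63)],13)
q('rackR',b,[(352,191),(354,63)],13)
q('worn diag',b,[(307,72),(339,128)],34)
q('worn diag2',b,[(343,74),(304,127)],34)
q('worn R',b,[(339,128),(343,74)],34)
q('worn L',b,[(304,127),(307,72)],34)
q('jarrim',b,[(170,128)],75)
E
```

```text
flat tail>edge [[443.6, -210.5], [413.7, -67.0]] mean [ 428.6 -138.8] ang 101.8
point [[424.1, -429.4], [452.7, -287.0]] mean [ 438.4 -358.2] ang 78.6
blank [[538.4, -247.6], [536.1, -353.2]] mean [ 537.2 -300.4] ang -91.2
blank2 [[536.1, -353.2], [642.3, -360.5]] mean [ 589.2 -356.8] ang -3.9
rackfront [[564.4, 41.0], [551.5, -31.9]] mean [558.    4.6] ang -100.0
rackback [[716.8, 16.0], [703.7, -58.0]] mean [710.2 -21. ] ang -100.0
rackL [[564.4, 41.0], [713.5, 16.3]] mean [639.   28.6] ang -9.4
rackR [[551.5, -31.9], [700.4, -57.2]] mean [626.  -44.6] ang -9.6
worn diag [[698.2, -2.7], [632.4, -27.6]] mean [665.3 -15.2] ang -159.3
worn diag2 [[689.3, -41.3], [640.5, 11.6]] mean [664.9 -14.8] ang 132.7
worn R [[632.4, -27.6], [689.3, -41.3]] mean [660.8 -34.4] ang -13.5
worn L [[640.5, 11.6], [698.2, -2.7]] mean [669.4   4.4] ang -13.9
jarrim [[665.3, 145.0]] mean [665.3 145. ] ang 0.0
```

```bash
python3 - <<'E'
from h import *
go(665,-15,36,-13.7)
E
```

```text
TOOL dx 76.0 dy 2.7 dz 256.5 turn 3.6 (alt -176.4) q6 1.64
```

```bash
python3 -m crank '[[76,3,60,3.6,70],[76,3,100,3.6,70],[76,3,140,3.6,70],[76,3,180,3.6,70],[76,3,210,3.6,70],[76,3,235,3.6,70],[76,3,250,3.6,70],[76,3,256,3.6,70],[76,3,256,3.6,70],[76,3,256,3.6,70]]'
python3 -m crank '[[0,0,0,0,30],[0,0,0,0,30],[0,0,0,0,30],[0,0,0,0,30],[0,0,0,0,30],[0,0,0,0,30],[0,0,0,0,30],[0,0,0,0,30]]'
python3 - <<'E'
from h import *
st();go(600.5,-2.6,36,-9.7)
E
```

```text
t: 2.75
eef_pos: [664.9, -16.7, 38.9]
tcp_rot: [3.142, -0.001, -0.241]
ft_force: [-0.4, 0.8, 0.7]
opening: 0.736
grip_force: 0.0
t: 3.42
eef_pos: [664.8, -15.0, 38.4]
tcp_rot: [-3.141, -0.001, -0.24]
ft_force: [-1.2, 1.7, 6.6]
opening: 0.438
grip_force: 29.9
t 3.42 [664.8 -15.   38.4] [-1.80e+02 -1.00e-01 -1.37e+01] F [-1.2  1.7  6.6] op 41.6 gf 29.9 q6 1.69
TOOL dx -65.4 dy 3.2 dz 2.4 turn -4.0 (alt 176.0) q6 1.69
```

```bash
python3 -m crank '[[0,0,-3,0,30],[-1,0,-6,0,30],[-20,1,-6,-1,30],[-40,2,-6,-4,30],[-60,3,-6,-4,30],[-65,3,-6,-4,30],[-65,3,-6,-4,30],[-65,3,-3,-4,30],[-65,3,-1,-4,30],[-65,3,0,-4,30]]'
python3 - <<'E'
from h import *
st();c=snap('wrist','w3.png');c=snap('scene','s3.png')
cv2.imwrite('pics/m3.png',np.vstack([cv2.imread('pics/w3.png')[60:300,150:500],cv2.resize(c['img'][170:270,250:400],(350,233))]))
E
```

```text
t: 4.25
eef_pos: [601.7, -2.9, 38.3]
tcp_rot: [3.141, -0.001, -0.17]
ft_force: [-5.6, 0.7, 23.7]
opening: 0.44
grip_force: 30.0
t 4.25 [601.7  -2.9  38.3] [ 1.8e+02 -1.0e-01 -9.7e+00] F [-5.6  0.7 23.7] op 41.8 gf 30.0 q6 1.63
```

View pics/m3.png

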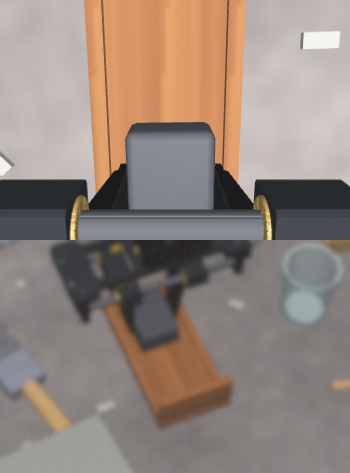

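Worn sits in the front half of the rack, clear of both sides. I'll release it and look at fresh.

```bash
python3 -m crank '[[0,0,-1,0,60],[0,0,-1,0,60],[0,0,-1,0,60],[0,0,-1,0,62],[0,0,-30,0,62],[0,0,-70,0,80],[0,0,-110,0,95],[0,0,-150,0,95],[0,0,-190,0,95],[0,0,-230,0,95]]'
python3 - <<'E'
from h import *
st();c=snap('wrist','w4.png');go(480,0,250,90)
E
```

```text
t: 5.18
eef_pos: [600.3, -2.6, 269.7]
tcp_rot: [3.142, -0.0, -0.17]
ft_force: [0.7, -0.1, -1.0]
opening: 0.943
grip_force: 0.0
t 5.18 [600.3  -2.6 269.7] [180.   -0.   -9.7] F [ 0.7 -0.1 -1. ] op 89.6 gf 0.0 q6 1.63
TOOL dx -121.3 dy 18.0 dz 27.7 turn -99.7 (alt 80.3) q6 1.63
```

```bash
python3 -m crank '[[-121,18,28,-70,95],[-121,18,28,-70,95],[-121,18,28,-70,95],[-121,18,28,-70,95],[-121,18,28,-70,95],[-121,18,28,-70,95],[-121,18,28,-70,95],[-121,18,28,-70,95],[-121,18,28,-70,95],[-121,18,28,-70,95]]'
python3 -m crank '[[0,0,0,-30,95],[0,0,0,-30,95],[0,0,0,-30,95],[0,0,0,-30,95],[0,0,0,-30,95]]'
python3 - <<'E'
from h import *
import pickle
st();c=snap('wrist','w5.png');pickle.dump(c,open('w5.pkl','wb'))
cv2.imwrite('pics/m5.png',np.vstack([cv2.imread('pics/w4.png')[:300],c['img'][:300]]))
E
```

```text
t: 6.07
eef_pos: [478.4, 0.1, 239.4]
tcp_rot: [3.142, 0.0, 1.058]
ft_force: [0.0, 0.6, 0.2]
opening: 0.999
grip_force: 0.0
t: 6.48
eef_pos: [478.4, 0.1, 239.3]
tcp_rot: [-3.141, 0.0, 1.581]
ft_force: [-0.7, -0.3, 0.1]
opening: 0.997
grip_force: 0.0
t 6.48 [4.784e+02 1.000e-01 2.393e+02] [-180.     0.    90.6] F [-0.7 -0.3  0.1] op 94.7 gf 0.0 q6 -0.15
```

View pics/m5.png

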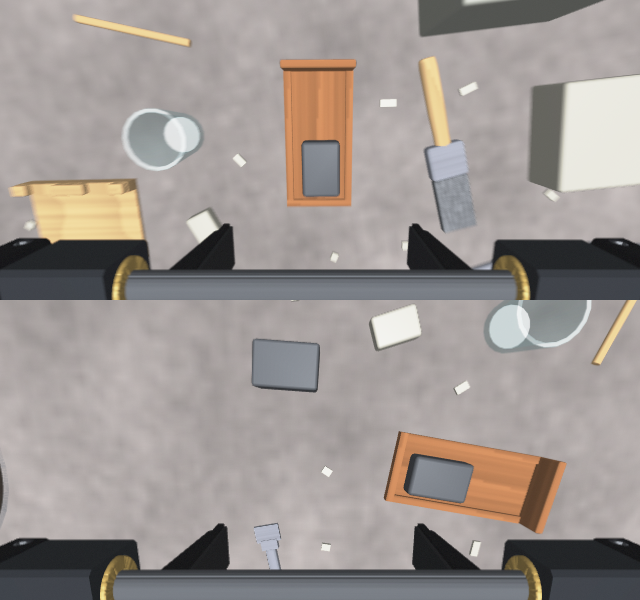

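The first view shows worn at (321,169), squarely in the front half. The second shows fresh's top corners at about (253,39), (319,44), (316,88) and (252,85).

```bash
python3 - <<'E'
from h import *
import pickle
c=pickle.load(open('w5.pkl','rb'))
P=np.array([plane(c,u,v,44)[:2] for u,v in [(253,40),(319,44),(316,88),(252,84)]])
m=P.mean(0);v=(P[1]-P[0]+P[2]-P[3])/2;a=np.degrees(np.arctan2(v[1],v[0]));print(P.tolist(),m,a,np.linalg.norm(v))
R=np.array([plane(c,u,v,13)[:2] for u,v in [(400,132),(385,200)]]);print('rack front',R.tolist(),R.mean(0))
w=np.array([plane(c,u,v,34)[:2] for u,v in [(413,154),(473,163),(464,203),(405,192)]]);print('worn',w.mean(0))
go(m[0],m[1],26,a)
E
```

```text
[[415.7, 125.7], [475.8, 123.0], [473.3, 84.5], [413.3, 87.5]] [444.525 105.175] -2.717244488797498 60.11759309885921
rack front [[561.9, 42.6], [550.2, -31.8]] [556.05   5.4 ]
worn [600.2   -2.65]
TOOL dx 105.3 dy -33.2 dz 213.4 turn 93.1 (alt -86.9) q6 -0.14
```

```bash
python3 -m crank '[[105,-33,100,70,80],[105,-33,100,70,80],[105,-33,100,70,80],[105,-33,100,70,80],[105,-33,100,70,80],[105,-33,100,70,80],[105,-33,100,70,80],[105,-33,100,70,80],[105,-33,100,70,80],[105,-33,100,70,80]]'
python3 - <<'E'
from h import *
st();go(444.5,105.2,32,-2.7)
E
```

```text
t: 7.37
eef_pos: [445.0, 105.0, 139.5]
tcp_rot: [3.142, -0.0, 0.343]
ft_force: [-0.2, 0.7, 0.5]
opening: 0.842
grip_force: 0.0
t 7.37 [445.  105.  139.5] [180.   -0.   19.6] F [-0.2  0.7  0.5] op 80.0 gf 0.0 q6 1.32
TOOL dx -0.4 dy -0.4 dz 107.5 turn 22.3 (alt -157.7) q6 1.32
```

```bash
python3 -m crank '[[0,0,20,7,70],[0,0,40,14,70],[0,0,65,22.3,70],[0,0,90,22.3,70],[0,0,102,22.3,70],[0,0,107,22.3,70],[0,0,107,22.3,70],[0,0,107,22.3,50],[0,0,107,22.3,30],[0,0,107,22.3,30]]'
python3 -m crank '[[0,0,0,0,30],[0,0,0,0,30],[0,0,0,0,30],[0,0,0,0,30],[0,0,-20,0,30],[0,0,-50,0,30],[0,0,-60,0,30],[0,0,-60,0,30]]'
python3 - <<'E'
from h import *
st();go(671,-14.5,90,-9.7)
E
```

```text
t: 8.2
eef_pos: [445.3, 105.0, 33.5]
tcp_rot: [-3.141, -0.002, -0.036]
ft_force: [0.6, -0.4, 0.3]
opening: 0.578
grip_force: 0.0
t: 8.87
eef_pos: [445.7, 105.0, 94.7]
tcp_rot: [-3.141, -0.004, -0.036]
ft_force: [-0.2, -0.4, -1.7]
opening: 0.44
grip_force: 29.9
t 8.87 [445.7 105.   94.7] [-180.    -0.2   -2. ] F [-0.2 -0.4 -1.7] op 41.8 gf 29.9 q6 1.69
TOOL dx 229.4 dy 111.4 dz 4.7 turn 7.7 (alt -172.3) q6 1.69
```

```bash
python3 -m crank '[[35,17,0,0,30],[70,34,0,0,30],[105,51,0,7,30],[140,68,0,7.7,30],[175,85,0,7.7,30],[205,100,0,7.7,30],[222,108,0,7.7,30],[229.5,111.5,0,7.7,30],[229.5,111.5,0,7.7,30],[229.5,111.5,0,7.7,30]]'
python3 - <<'E'
from h import *
st();go(671,-14.5,41.5,-9.7);c=snap('wrist','w6.png');
s=snap('scene');cv2.imwrite('pics/m6.png',np.vstack([c['img'][60:300,150:500],cv2.resize(s['img'][170:270,250:400],(350,233))]))
E
```

```text
t: 9.7
eef_pos: [669.0, -14.3, 91.3]
tcp_rot: [3.141, 0.002, -0.17]
ft_force: [-0.3, -0.5, -2.6]
opening: 0.44
grip_force: 29.9
t 9.70 [669.  -14.3  91.3] [ 1.8e+02  1.0e-01 -9.7e+00] F [-0.3 -0.5 -2.6] op 41.8 gf 29.9 q6 1.62
TOOL dx 2.0 dy -0.1 dz 49.8 turn -0.0 (alt 180.0) q6 1.62
```

View pics/m6.png

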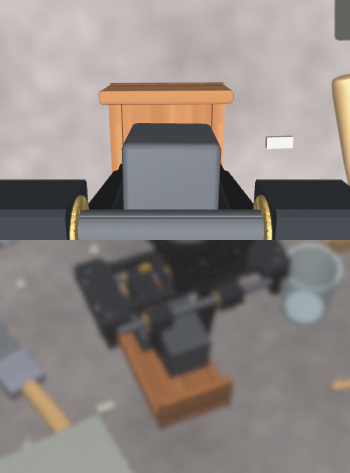

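Fresh is held square above the back half, with floor visible on both sides and up to the back board. I'll lower it.

```bash
python3 -m crank '[[2,0,20,0,30],[2,0,38,0,30],[2,0,45,0,30],[2,0,48,0,30],[2,0,50,0,30],[2,0,51,0,30]]'
python3 -m crank '[[0,0,0,0,30],[0,0,-1,0,60],[0,0,-1,0,60],[0,0,-1,0,62],[0,0,-1,0,62],[0,0,-30,0,62],[0,0,-70,0,80],[0,0,-110,0,95],[0,0,-150,0,95],[0,0,-190,0,95]]'
python3 - <<'E'
from h import *
st();go(460,-240,280,0)
E
```

```text
t: 10.3
eef_pos: [672.3, -14.8, 42.2]
tcp_rot: [3.142, -0.001, -0.17]
ft_force: [-0.4, -0.2, -3.2]
opening: 0.441
grip_force: 29.9
t: 11.13
eef_pos: [671.9, -15.0, 233.9]
tcp_rot: [3.142, -0.0, -0.17]
ft_force: [0.6, -0.3, 0.4]
opening: 0.876
grip_force: 0.0
t 11.13 [671.9 -15.  233.9] [180.   -0.   -9.7] F [ 0.6 -0.3  0.4] op 83.2 gf 0.0 q6 1.62
TOOL dx -170.7 dy 257.6 dz -46.1 turn -9.7 (alt 170.3) q6 1.62
```

```bash
python3 - <<'E'
from h import *
c=snap('wrist','w7.png'); go(450,-230,220,101.8)
E
python3 -m crank '[[-183,250,14,-70,60],[-183,250,14,-70,60],[-183,250,14,-70,60],[-183,250,14,-70,60],[-183,250,14,-70,60],[-183,250,14,-70,60],[-183,250,14,-70,60],[-183,250,14,-70,60],[-183,250,14,-70,60],[-183,250,14,-70,60]]'
python3 - <<'E'
from h import *
st();go(450,-230,220,101.8)
E
```

```text
TOOL dx -184.7 dy 249.7 dz 22.6 turn -111.5 (alt 68.5) q6 1.62
t: 12.02
eef_pos: [448.4, -231.7, 217.8]
tcp_rot: [3.141, 0.0, 1.051]
ft_force: [-0.5, -0.4, -0.1]
opening: 0.631
grip_force: 0.0
t 12.02 [ 448.4 -231.7  217.8] [180.    0.   60.2] F [-0.5 -0.4 -0.1] op 59.9 gf 0.0 q6 -0.09
TOOL dx 2.3 dy 0.5 dz -2.2 turn -41.6 (alt 138.4) q6 -0.09
```

```bash
python3 -m crank '[[0,0,0,-41.6,60],[0,0,0,-41.6,60],[0,0,0,-41.6,60],[0,0,0,-41.6,60],[0,0,0,-41.6,60],[0,0,0,-41.6,60],[0,0,0,-41.6,60]]'
python3 - <<'E'
from h import *
import pickle
st();c=snap('wrist','w8.png');pickle.dump(c,open('w8.pkl','wb'))
cv2.imwrite('pics/m8.png',np.vstack([cv2.imread('pics/w7.png')[:300],c['img'][:300]]))
E
```

```text
t: 12.6
eef_pos: [449.5, -230.5, 217.7]
tcp_rot: [3.141, 0.0, 1.779]
ft_force: [0.7, 0.3, 0.5]
opening: 0.631
grip_force: 0.0
t 12.60 [ 449.5 -230.5  217.7] [180.    0.  101.9] F [0.7 0.3 0.5] op 60.0 gf 0.0 q6 -0.81
```

View pics/m8.png

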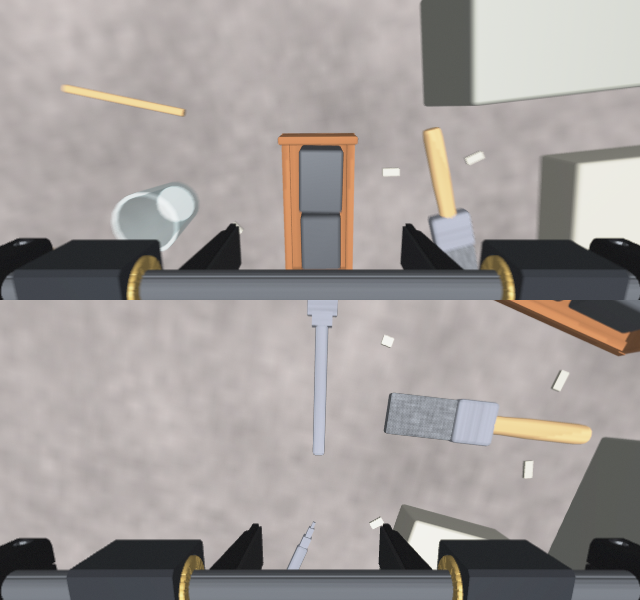

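The first view shows both blocks in the rack, with fresh at (321,180) behind worn. The second shows flat's bar from its tail at (319,155) to its shoulder at (321,26).

```bash
python3 - <<'E'
from h import *
import pickle
c=pickle.load(open('w8.pkl','rb'))
t=plane(c,319,153,12)[:2];n=plane(c,321,27,12)[:2];v=n-t;print(t,n,np.linalg.norm(v));v/=np.linalg.norm(v);a=np.degrees(np.arctan2(v[1],v[0]))
m=t+75*v;print(m,a);go(m[0],m[1],21,a)
E
```

```text
[ 443.3 -209.2] [421.1 -94.2] 117.12318301685622
[ 429.08419782 -135.55958332] 100.92617545639398
TOOL dx 97.0 dy -1.0 dz 196.6 turn 0.6 (alt -179.4) q6 -0.81
```

```bash
python3 -m crank '[[40,0,40,0.6,50],[80,-1,70,0.6,50],[96,-1,105,0.6,45],[96,-1,140,0.6,45],[96,-1,165,0.6,45],[96,-1,182,0.6,45],[96,-1,192,0.6,45],[96,-1,196,0.6,45],[96,-1,196,0.6,45],[96,-1,196,0.6,45]]'
python3 -m crank '[[0,0,0,0,3],[0,0,0,0,3],[0,0,0,0,3],[0,0,0,0,3],[0,0,0,0,3],[0,0,0,0,3],[0,0,-30,0,3],[0,0,-70,0,3],[0,0,-110,0,3],[0,0,-150,0,3]]'
python3 - <<'E'
from h import *
import pickle
st();go(500,200,200,0);c=snap('wrist','w9.png');pickle.dump(c,open('w9.pkl','wb'))
E
```

```text
t: 13.48
eef_pos: [429.4, -136.8, 22.0]
tcp_rot: [3.141, 0.0, 1.762]
ft_force: [0.6, 0.3, -0.2]
opening: 0.472
grip_force: 0.0
t: 14.32
eef_pos: [428.6, -136.3, 173.2]
tcp_rot: [-3.141, -0.001, 1.763]
ft_force: [0.8, -1.4, -1.1]
opening: 0.123
grip_force: 30.0
t 14.32 [ 428.6 -136.3  173.2] [-179.9   -0.   101. ] F [ 0.8 -1.4 -1.1] op 11.7 gf 30.0 q6 -0.65
TOOL dx 316.4 dy 134.5 dz -26.8 turn 101.0 (alt -79.0) q6 -0.65
```

```bash
python3 - <<'E'
from h import *
go(480,220,240,5)
E
python3 -m crank '[[340,118,-67,60,3],[340,118,-67,60,3],[340,118,-67,60,3],[340,118,-67,60,3],[340,118,-67,60,3],[340,118,-67,60,3],[340,118,-67,60,3],[340,118,-67,60,3],[340,118,-67,60,3],[340,118,-67,60,3]]'
python3 - <<'E'
from h import *
st();go(480,220,240,5)
E
```

```text
TOOL dx 341.2 dy 116.7 dz -60.3 turn 96.1 (alt -83.9) q6 -0.65
t: 15.2
eef_pos: [479.2, 219.2, 238.3]
tcp_rot: [-3.142, 0.001, 0.71]
ft_force: [0.7, -0.4, -1.3]
opening: 0.121
grip_force: 30.0
t 15.20 [479.2 219.2 238.3] [-180.     0.    40.7] F [ 0.7 -0.4 -1.3] op 11.5 gf 30.0 q6 1.16
TOOL dx 1.2 dy -0.1 dz -1.7 turn 35.7 (alt -144.3) q6 1.16
```

```bash
python3 -m crank '[[0,0,0,35,3],[0,0,0,35,3],[0,0,0,35,3],[0,0,0,35,3],[0,0,0,35,3],[0,0,0,35,3]]'
python3 - <<'E'
from h import *
import pickle
st();c=snap('wrist','w10.png');pickle.dump(c,open('w10.pkl','wb'))
cv2.imwrite('pics/m10.png',np.vstack([cv2.imread('pics/w9.png')[:300],c['img'][:300]]))
E
```

```text
t: 15.7
eef_pos: [479.3, 217.6, 237.9]
tcp_rot: [3.141, 0.001, 0.1]
ft_force: [0.0, 0.1, -1.6]
opening: 0.126
grip_force: 30.0
t 15.70 [479.3 217.6 237.9] [180.    0.    5.8] F [ 0.   0.1 -1.6] op 11.9 gf 30.0 q6 1.77
```

View pics/m10.png

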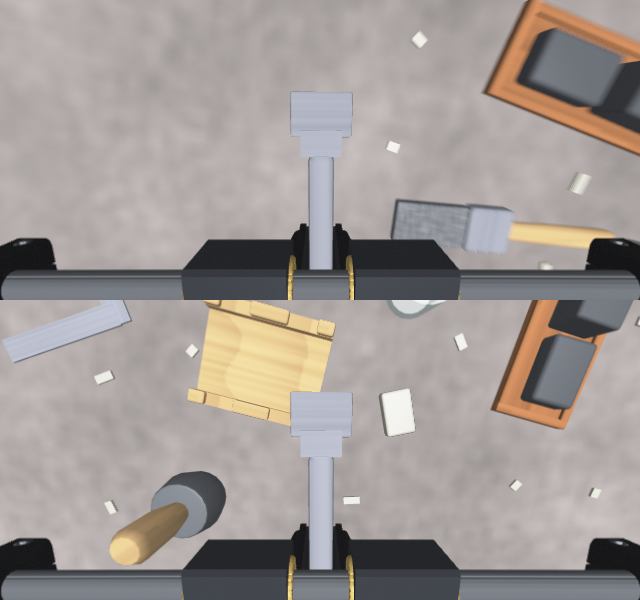

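```bash
python3 - <<'E'
from h import *
import pickle
c=pickle.load(open('w9.pkl','rb'))
for v in (92,157):
  p=plane(c,321,v,151.2+8);print(v,p,np.linalg.norm(p[:2]-[428.6,-136.3]))
i=cv2.imread('pics/w10.png')[0:140,170:350];cv2.imwrite('pics/m11.png',cv2.resize(i,None,fx=4,fy=4,interpolation=cv2.INTER_CUBIC))
E
```

```text
92 [414.2 -64.  159.2] 73.72007867602966
157 [419.9 -92.9 159.2] 44.26341604530768
```

View pics/m11.png

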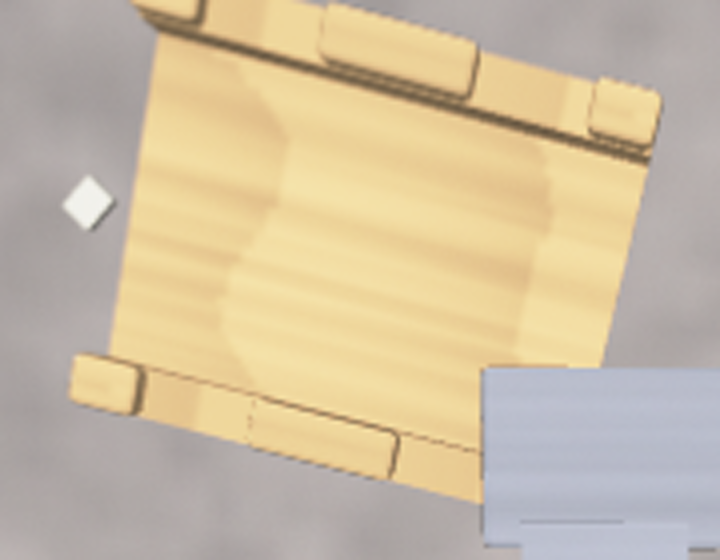

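The view shows the rest's rail tops clearly. In the crop, the front left block is at (70-142, 354-414), the front middle block's right end at (393,455), and the back right block's corner at (660,92).

```bash
python3 - <<'E'
from h import *
import pickle
c=pickle.load(open('w10.pkl','rb'))
L=[((70,402),(-51,62)),((388,478),(-51,-18)),((77,354),(-39,62)),((398,432),(-39,-18)),((478,38),(51,-18)),((660,92),(51,-62)),((330,4),(51,18))]
W=np.array([plane(c,170+(u+.5)/4-.5,(v+.5)/4-.5,32)[:2] for (u,v),_ in L]);M=np.array([m for _,m in L],float)
w=W-W.mean(0);m=M-M.mean(0);a=np.arctan2((m[:,0]*w[:,1]-m[:,1]*w[:,0]).sum(),(m*w).sum())
R=np.array([[np.cos(a),-np.sin(a)],[np.sin(a),np.cos(a)]]);t=W.mean(0)-R@M.mean(0)
print('rest',t,np.degrees(a));print((W-(M@R.T+t)).round(1).tolist())
for n,p in [('L',(0,32)),('R',(0,-32))]: print(n,R@p+t)
p=R@(1,32)+t;go(p[0],p[1],80,np.degrees(a))
d=np.array(plane(c,188,190,70));print('dummy head approx',d)
E
```

```text
rest [582.80537412 285.08716588] -7.963324110080927
[[0.0, -0.5], [0.9, 0.6], [-0.5, -0.4], [0.2, 0.4], [0.6, 0.2], [-0.4, 0.9], [-0.8, -1.2]]
L [587.23862811 316.77858837]
R [578.37212014 253.3957434 ]
TOOL dx 118.8 dy -86.8 dz 157.9 turn 14.1 (alt -165.9) q6 1.76
dummy head approx [460.8 337.9  70. ]
```

```bash
python3 -m crank '[[30,-22,0,4,3],[60,-44,0,7,3],[90,-66,0,11,3],[112,-82,20,14,3],[119,-87,50,14,3],[119,-87,85,14,3],[119,-87,120,14,3],[119,-87,140,14,3],[119,-87,150,14,3],[119,-87,150,14,3]]'
python3 - <<'E'
from h import *
st();go(588,316.6,44,-8);c=snap('wrist','w12.png');s=snap('scene')
cv2.imwrite('pics/m12.png',np.vstack([c['img'][60:300,150:500],cv2.resize(s['img'][100:200,340:490],(350,233))]))
E
```

```text
t: 16.58
eef_pos: [588.0, 316.3, 85.8]
tcp_rot: [3.14, 0.003, -0.136]
ft_force: [0.3, 1.3, -0.6]
opening: 0.118
grip_force: 30.0
t 16.58 [588.  316.3  85.8] [179.9   0.2  -7.8] F [ 0.3  1.3 -0.6] op 11.2 gf 30.0 q6 2.10
TOOL dx -0.0 dy -0.3 dz 41.8 turn 0.2 (alt -179.8) q6 2.10
```

View pics/m12.png

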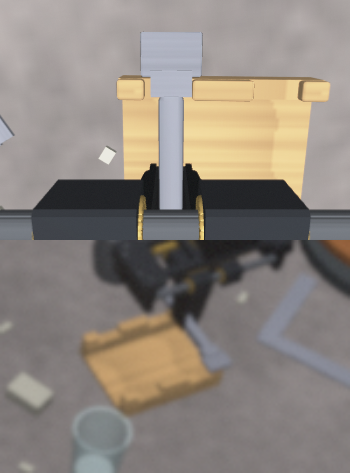

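The bar lines up with the left notch: bar at column 171, notch centre at 169. Lowering and releasing.

```bash
python3 -m crank '[[0,-1,20,0,3],[0,-1,32,0,3],[0,-1,37,0,3],[0,-1,40,0,3],[0,-1,41,0,3],[0,-1,42,0,3],[0,-1,42,0,3]]'
python3 - <<'E'
from h import *
st()
E
python3 -m crank '[[0,0,0,0,30],[0,0,0,0,30],[0,0,0,0,30],[0,0,0,0,30],[0,0,-25,0,30],[0,0,-60,0,30],[0,0,-100,0,40],[0,0,-140,0,60],[0,0,-180,0,60],[0,0,-200,0,60]]'
python3 - <<'E'
from h import *
st();c=snap('wrist','w13.png');go(430,-300,230,78)
E
```

```text
t: 17.27
eef_pos: [589.2, 317.8, 46.7]
tcp_rot: [-3.141, -0.001, -0.139]
ft_force: [0.2, -0.8, -1.4]
opening: 0.123
grip_force: 30.0
t 17.27 [589.2 317.8  46.7] [-180.   -0.   -8.] F [ 0.2 -0.8 -1.4] op 11.7 gf 30.0 q6 2.11
t: 18.1
eef_pos: [589.7, 318.1, 251.8]
tcp_rot: [-3.139, -0.005, -0.139]
ft_force: [-0.2, 0.6, -0.0]
opening: 0.537
grip_force: 0.0
t 18.10 [589.7 318.1 251.8] [-179.8   -0.3   -8. ] F [-0.2  0.6 -0. ] op 51.0 gf 0.0 q6 2.11
TOOL dx -73.3 dy 634.6 dz 24.2 turn -86.0 (alt 94.0) q6 2.11
```

```bash
python3 -m crank '[[-30,392,25,0,60],[-30,392,25,0,60],[-30,392,25,0,60],[-30,392,25,0,60],[-30,392,25,0,60],[-30,392,25,0,60],[-30,392,25,0,60],[-30,392,25,0,60],[-30,392,25,0,60],[-30,392,25,0,60]]'
python3 -m crank '[[-31,392,0,-70,60],[-31,392,0,-70,60],[-31,392,0,-70,60],[-31,392,0,-70,60],[-31,392,0,-70,60],[-31,392,0,-70,60],[-31,392,0,-70,60],[-31,392,0,-70,60],[-31,392,0,-70,60],[-31,392,0,-70,60]]'
python3 - <<'E'
from h import *
st();go(420,-450,220,78.6)
E
```

```text
t: 18.98
eef_pos: [503.7, -69.8, 220.9]
tcp_rot: [3.141, 0.0, -0.141]
ft_force: [0.5, 0.1, 0.3]
opening: 0.629
grip_force: 0.0
t: 19.82
eef_pos: [420.0, -448.0, 221.2]
tcp_rot: [3.141, 0.0, 1.034]
ft_force: [0.4, -0.5, 0.3]
opening: 0.629
grip_force: 0.0
t 19.82 [ 420.  -448.   221.2] [180.    0.   59.3] F [ 0.4 -0.5  0.3] op 59.7 gf 0.0 q6 -0.39
TOOL dx -1.8 dy 1.0 dz 1.2 turn -19.3 (alt 160.7) q6 -0.39
```

```bash
python3 -m crank '[[0,0,0,-19.3,60],[0,0,0,-19.3,60],[0,0,0,-19.3,60],[0,0,0,-19.3,60]]'
python3 - <<'E'
from h import *
import pickle
st();c=snap('wrist','w14.png');pickle.dump(c,open('w14.pkl','wb'))
cv2.imwrite('pics/m14.png',np.vstack([cv2.imread('pics/w13.png')[:300],c['img'][:300]]))
E
```

```text
t: 20.15
eef_pos: [420.6, -446.3, 220.9]
tcp_rot: [-3.141, -0.0, 1.368]
ft_force: [1.4, -0.5, -0.6]
opening: 0.628
grip_force: 0.0
t 20.15 [ 420.6 -446.3  220.9] [-180.    -0.    78.4] F [ 1.4 -0.5 -0.6] op 59.7 gf 0.0 q6 -0.72
```

View pics/m14.png

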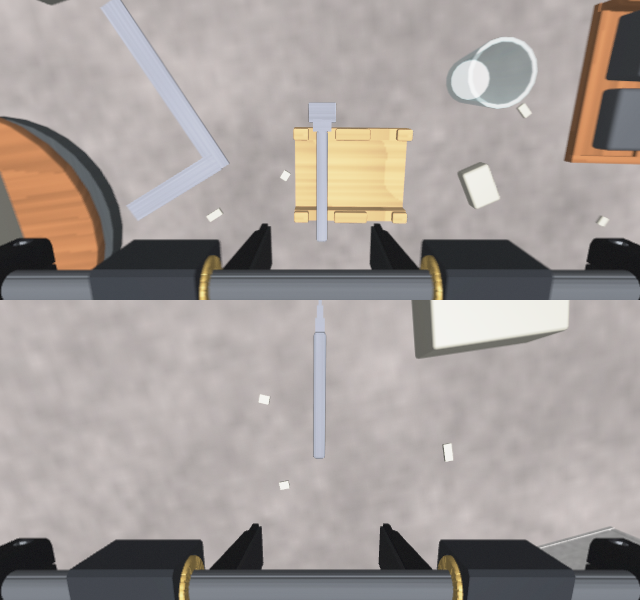

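The first view shows flat lying in the left notches, blade away from the robot. The second shows point's bar from its tail at (319,158) to its shoulder at (320,33).

```bash
python3 - <<'E'
from h import *
import pickle
c=pickle.load(open('w14.pkl','rb'))
t=plane(c,319,156,12)[:2];n=plane(c,320,33,12)[:2];v=n-t;print(t,n,np.linalg.norm(v));v/=np.linalg.norm(v);a=np.degrees(np.arctan2(v[1],v[0]))
m=t+75*v;print(m,a);go(m[0],m[1],21,a)
E
```

```text
[ 423.2 -427.7] [ 447.6 -314.2] 116.09310918396493
[ 438.96320949 -354.37523456] 77.86732609693576
TOOL dx 93.5 dy -1.1 dz 200.0 turn 0.2 (alt -179.8) q6 -0.71
```

```bash
python3 -m crank '[[40,0,40,0,50],[80,-1,70,0,50],[92,-1,105,0,45],[92,-1,140,0,45],[92,-1,165,0,45],[92,-1,185,0,45],[92,-1,195,0,45],[92,-1,199,0,45],[92,-1,199,0,45],[92,-1,199,0,45]]'
python3 -m crank '[[0,0,0,0,3],[0,0,0,0,3],[0,0,0,0,3],[0,0,0,0,3],[0,0,0,0,3],[0,0,0,0,3],[0,0,-30,0,3],[0,0,-70,0,3],[0,0,-110,0,3],[0,0,-150,0,3]]'
python3 -m crank '[[0,0,-50,0,3],[0,0,-50,0,3],[0,0,-50,0,3]]'
python3 - <<'E'
from h import *
import pickle
st();c=snap('wrist','w15.png');pickle.dump(c,open('w15.pkl','wb'))
p=np.array(env.state()['eef_pos'])
g=c['img'][:,316:326].mean(1).round();print([int(x.sum()) for x in g[60:180:3]])
go(578.4,253.4,230,-8)
E
```

```text
t: 21.03
eef_pos: [439.2, -356.4, 23.3]
tcp_rot: [3.14, 0.001, 1.364]
ft_force: [0.5, -0.3, -0.3]
opening: 0.469
grip_force: 0.0
t: 21.87
eef_pos: [438.4, -355.5, 173.7]
tcp_rot: [-3.141, -0.001, 1.365]
ft_force: [0.3, -1.3, -1.6]
opening: 0.125
grip_force: 30.0
t: 22.12
eef_pos: [439.4, -356.4, 225.2]
tcp_rot: [3.137, 0.003, 1.365]
ft_force: [-0.1, -0.9, -2.3]
opening: 0.118
grip_force: 30.0
t 22.12 [ 439.4 -356.4  225.2] [179.7   0.2  78.2] F [-0.1 -0.9 -2.3] op 11.2 gf 30.0 q6 -0.59
[492, 501, 509, 512, 515, 517, 520, 518, 518, 517, 515, 537, 537, 537, 536, 534, 549, 555, 553, 554, 554, 557, 555, 557, 557, 554, 554, 555, 553, 555, 556, 555, 557, 438, 528, 543, 548, 548, 549, 549]
TOOL dx 624.9 dy 12.3 dz -7.3 turn 86.2 (alt -93.8) q6 -0.59
```

```bash
python3 -m crank '[[312,6,-5,0,3],[312,6,-5,0,3],[312,6,-5,0,3],[312,6,-5,0,3],[312,6,-5,0,3],[312,6,-5,0,3],[312,6,-5,0,3],[312,6,-5,0,3],[312,6,-5,0,3]]'
python3 -m crank '[[313,6,0,70,3],[313,6,0,70,3],[313,6,0,70,3],[313,6,0,70,3],[313,6,0,70,3],[313,6,0,70,3],[313,6,0,70,3],[313,6,0,70,3],[313,6,0,70,3],[313,6,0,70,3]]'
python3 - <<'E'
from h import *
st();go(578.4,253.4,90,-8)
cv2.imwrite('pics/m15.png',cv2.resize(cv2.imread('pics/w15.png')[40:260,250:390],None,fx=2.5,fy=2.5))
E
```

```text
t: 22.92
eef_pos: [508.0, -47.9, 225.0]
tcp_rot: [-3.138, -0.001, 1.369]
ft_force: [-0.5, -0.0, -2.2]
opening: 0.123
grip_force: 30.0
t: 23.75
eef_pos: [577.7, 255.3, 223.9]
tcp_rot: [3.141, 0.004, 0.181]
ft_force: [-1.5, -0.6, -1.8]
opening: 0.124
grip_force: 30.0
t 23.75 [577.7 255.3 223.9] [180.    0.2  10.4] F [-1.5 -0.6 -1.8] op 11.7 gf 30.0 q6 1.70
TOOL dx 0.4 dy 2.0 dz 133.9 turn 18.4 (alt -161.6) q6 1.70
```

View pics/m15.png

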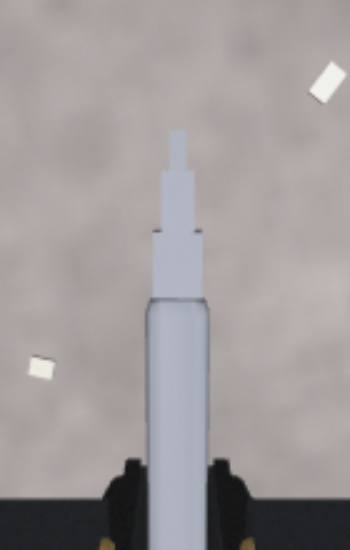

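Point's tip is at image row 92, the same as flat's edge was, so it is gripped at mid-length.

```bash
python3 -m crank '[[1,2,20,7,3],[1,2,40,14,3],[1,2,60,18.4,3],[1,2,90,18.4,3],[1,2,115,18.4,3],[1,2,132,18.4,3],[1,2,138,18.4,3],[1,2,138,18.4,3]]'
python3 - <<'E'
from h import *
st();go(579.2,253.3,46,-8);c=snap('wrist','w16.png')
cv2.imwrite('pics/m16.png',c['img'][:300])
E
```

```text
t: 24.42
eef_pos: [578.4, 250.8, 86.1]
tcp_rot: [3.139, 0.005, -0.138]
ft_force: [0.4, -0.2, -0.6]
opening: 0.124
grip_force: 30.0
t 24.42 [578.4 250.8  86.1] [179.9   0.3  -7.9] F [ 0.4 -0.2 -0.6] op 11.7 gf 30.0 q6 2.01
TOOL dx 0.4 dy -2.6 dz 40.1 turn 0.1 (alt -179.9) q6 2.01
```

View pics/m16.png

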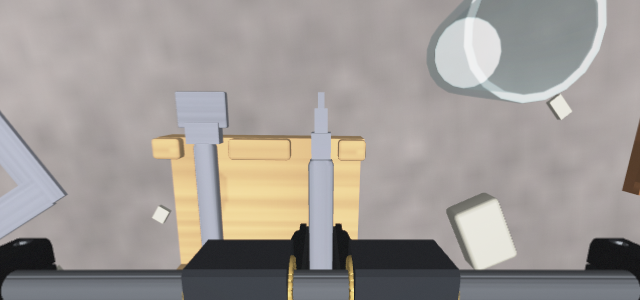

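```bash
python3 -m crank '[[0,-2.6,5,0,3],[0,-2.6,20,0,3],[0,-2.6,32,0,3],[0,-2.6,37,0,3],[0,-2.6,39,0,3],[0,-2.6,40,0,3],[0,-2.6,41,0,3],[0,-2.6,41,0,3]]'
python3 - <<'E'
from h import *
st()
E
python3 -m crank '[[0,0,0,0,26],[0,0,0,0,26],[0,0,0,0,26],[0,0,0,0,26],[0,0,-25,0,26],[0,0,-60,0,30],[0,0,-100,0,40],[0,0,-140,0,60],[0,0,-180,0,80],[0,0,-200,0,80]]'
python3 - <<'E'
from h import *
import pickle
st();c=snap('wrist','w17.png');s=snap('scene','s17.png');d=snap('side','d17.png');pickle.dump((s,d),open('sd17.pkl','wb'))
cv2.imwrite('pics/m17.png',np.vstack([c['img'][:260],np.hstack([cv2.resize(s['img'][50:150,350:450],(320,320)),cv2.resize(d['img'][235:335,220:320],(320,320))])]))
E
```

```text
t: 25.13
eef_pos: [580.1, 254.4, 48.6]
tcp_rot: [-3.141, -0.001, -0.137]
ft_force: [-0.7, 0.9, -0.2]
opening: 0.12
grip_force: 30.0
t 25.13 [580.1 254.4  48.6] [-180.    -0.    -7.9] F [-0.7  0.9 -0.2] op 11.4 gf 30.0 q6 2.02
t: 25.97
eef_pos: [580.7, 254.6, 253.6]
tcp_rot: [-3.139, -0.005, -0.137]
ft_force: [0.3, 0.1, 0.9]
opening: 0.538
grip_force: 0.0
t 25.97 [580.7 254.6 253.6] [-179.9   -0.3   -7.8] F [0.3 0.1 0.9] op 51.1 gf 0.0 q6 2.02
```

View pics/m17.png

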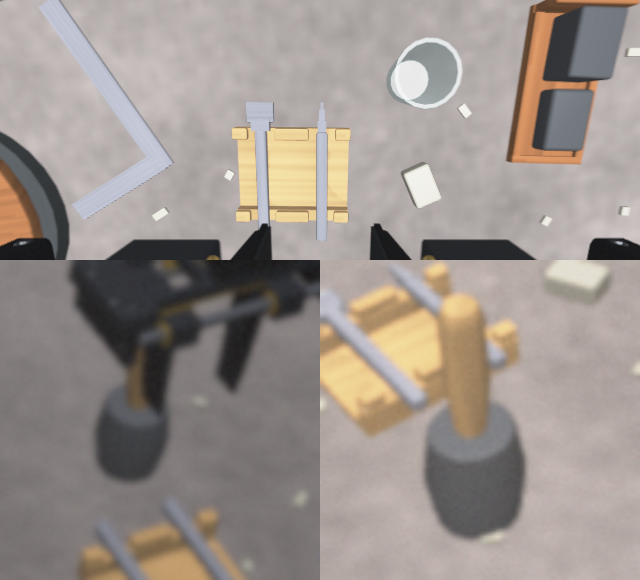

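Both chisels lie in their notches: flat at (261,165), point at (321,170). The dummy is still standing, so I'll take a close look at it before grasping.

```bash
python3 - <<'E'
from h import *
import pickle
go(385,275,300,45)
d=pickle.load(open('sd17.pkl','rb'))[1];w=pickle.load(open('w10.pkl','rb'))
print('side top',plane(d,264.5,248,160),'wrist',plane(w,125,249,160),'head top',plane(w,184,209,70), 'side head',plane(d,220+153/3.2,235+185/3.2,70))
E
```

```text
TOOL dx -196.1 dy 6.3 dz -50.0 turn -52.8 (alt 127.2) q6 2.02
side top [441.5 343.8 160. ] wrist [438.5 348.7 160. ] head top [442.  341.5  70. ] side head [424.2 359.4  70. ]
```

```bash
python3 -m crank '[[0,0,-45,-7,80],[-40,1,-50,-14,80],[-80,3,-50,-21,95],[-120,4,-50,-28,95],[-160,5,-50,-35,95],[-196,6,-50,-42,95],[-196,6,-50,-49,95],[-196,6,-50,-53,95],[-196,6,-50,-53,95],[-196,6,-50,-53,95]]'
python3 - <<'E'
from h import *
import pickle
st();c=snap('wrist','w18.png');pickle.dump(c,open('w18.pkl','wb'))
cv2.imwrite('pics/m18.png',c['img'][:300])
print('proj top',proj(c,(440,346,165)),'head',proj(c,(440,346,70)))
E
```

```text
t: 26.95
eef_pos: [384.7, 275.0, 297.2]
tcp_rot: [-3.141, 0.002, 0.785]
ft_force: [-1.0, 0.3, 0.6]
opening: 0.998
grip_force: 0.0
t 26.95 [384.7 275.  297.2] [-1.8e+02  1.0e-01  4.5e+01] F [-1.   0.3  0.6] op 94.8 gf 0.0 q6 1.27
proj top (np.float64(304.6744065064809), np.float64(77.34804520477971)) head (np.float64(308.6998165196237), np.float64(84.85859079588121))
```

View pics/m18.png

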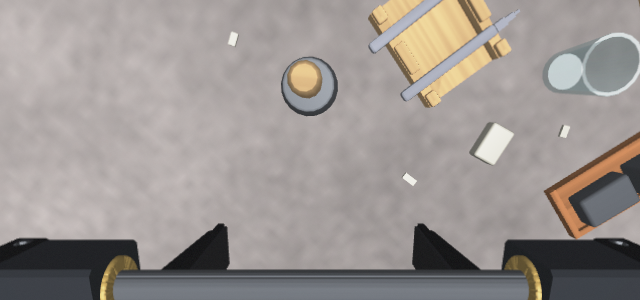

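The dummy stands upright, with its handle top at (304,78) and head at (309,86), matching (440,346). I'll descend over the handle.

```bash
python3 - <<'E'
from h import *
go(440,346,128,45)
E
```

```text
TOOL dx 89.2 dy -11.3 dz 169.3 turn -0.0 (alt 180.0) q6 1.27
```

```bash
python3 -m crank '[[40,-5,0,0,80],[75,-10,0,0,80],[89,-11,0,0,80],[89,-11,30,0,80],[89,-11,65,0,80],[89,-11,100,0,80],[89,-11,135,0,70],[89,-11,158,0,60],[89,-11,169,0,60],[89,-11,169,0,60]]'
python3 -m crank '[[0,0,0,0,50],[0,0,0,0,40],[0,0,0,0,34],[0,0,0,0,30],[0,0,0,0,20],[0,0,0,0,20],[0,0,0,0,20],[0,0,0,0,20]]'
python3 - <<'E'
from h import *
st()
E
```

```text
t: 27.83
eef_pos: [439.3, 345.3, 126.6]
tcp_rot: [-3.141, 0.005, 0.786]
ft_force: [0.9, 0.2, 0.6]
opening: 0.648
grip_force: 0.0
t: 28.5
eef_pos: [439.9, 346.3, 129.8]
tcp_rot: [-3.142, -0.001, 0.788]
ft_force: [-2.6, 1.4, 7.0]
opening: 0.288
grip_force: 30.0
t 28.50 [439.9 346.3 129.8] [-1.80e+02 -1.00e-01  4.51e+01] F [-2.6  1.4  7. ] op 27.4 gf 30.0 q6 1.33
```

```bash
python3 -m crank '[[0,0,-6,0,20],[0,0,-18,0,20],[0,0,-35,0,20],[0,0,-55,0,20],[0,0,-75,0,20],[0,0,-95,0,20],[0,0,-112,0,20],[0,0,-124,0,20],[0,0,-130,0,20],[0,0,-130,0,20]]'
python3 - <<'E'
from h import *
st();go(555,-230,260,45)
E
```

```text
t: 29.33
eef_pos: [440.0, 345.9, 260.0]
tcp_rot: [3.141, -0.001, 0.788]
ft_force: [0.8, 0.1, -6.3]
opening: 0.285
grip_force: 29.9
t 29.33 [440.  345.9 260. ] [ 1.80e+02 -1.00e-01  4.52e+01] F [ 0.8  0.1 -6.3] op 27.1 gf 29.9 q6 1.33
TOOL dx -327.2 dy 487.7 dz 0.0 turn 0.2 (alt -179.8) q6 1.33
```

```bash
python3 -m crank '[[-6,8,0,0,20],[-18,23,0,0,20],[-32,42,0,0,20],[-48,62,0,0,20],[-64,83,0,0,20],[-80,103,0,0,20],[-96,124,0,0,20],[-112,144,0,0,20],[-128,165,0,0,20],[-143,185,0,0,20]]'
python3 -m crank '[[-16,20,0,0,20],[-32,41,0,0,20],[-48,62,0,0,20],[-64,83,0,0,20],[-80,103,0,0,20],[-96,124,0,0,20],[-112,144,0,0,20],[-128,165,0,0,20],[-143,185,0,0,20],[-158,204,0,0,20]]'
python3 -m crank '[[-15,20,0,0,20],[-30,40,0,0,20],[-45,60,0,0,20],[-60,80,0,0,20],[-75,100,0,0,20],[-90,120,0,0,20],[-105,138,0,0,20],[-118,154,0,0,20],[-126,162,0,0,20],[-129,165,0,0,20]]'
python3 - <<'E'
from h import *
import pickle
st();c=snap('wrist','w19.png');pickle.dump(c,open('w19.pkl','wb'))
s=snap('side');cv2.imwrite('pics/m19.png',np.vstack([c['img'][:300],cv2.resize(s['img'][100:250,280:600],(640,300))]))
E
```

```text
t: 30.17
eef_pos: [469.4, 112.2, 258.1]
tcp_rot: [-3.14, 0.002, 0.788]
ft_force: [0.6, -1.5, -6.2]
opening: 0.288
grip_force: 29.9
t: 31.0
eef_pos: [502.5, -143.5, 258.0]
tcp_rot: [-3.14, 0.001, 0.788]
ft_force: [0.6, -0.3, -5.8]
opening: 0.288
grip_force: 29.9
t: 31.83
eef_pos: [528.5, -351.1, 257.7]
tcp_rot: [-3.14, 0.001, 0.786]
ft_force: [-0.5, 0.3, -4.7]
opening: 0.288
grip_force: 30.0
t 31.83 [ 528.5 -351.1  257.7] [-179.9    0.    45.1] F [-0.5  0.3 -4.7] op 27.3 gf 30.0 q6 0.09
```

View pics/m19.png

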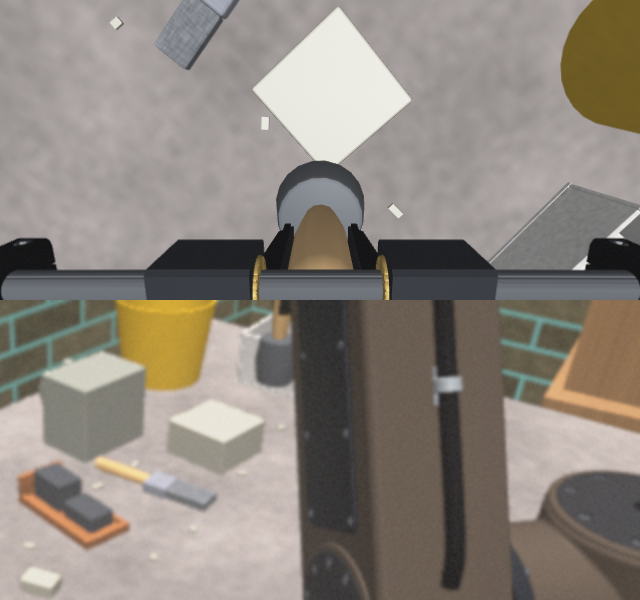

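The blank's top corners are at (252,91), (338,7) and (411,99), and the dummy hangs upright in the grip.

```bash
python3 - <<'E'
from h import *
import pickle
c=pickle.load(open('w19.pkl','rb'))
l,t,r=[plane(c,*p,60)[:2] for p in [(252,91),(338,7),(411,99)]]
print(l,t,r,np.linalg.norm(t-l),np.linalg.norm(t-r));m=(l+r)/2;print(m);go(m[0],m[1],192,45)
E
```

```text
[ 541.  -247.5] [ 649.1 -253.4] [ 642.9 -359.5] 108.26088859786809 106.28099547896603
[ 591.95 -303.5 ]
TOOL dx 77.3 dy 12.2 dz 66.3 turn 0.1 (alt -179.9) q6 0.10
```

```bash
python3 -m crank '[[8,1,0,0,20],[24,4,0,0,20],[44,7,0,0,20],[62,10,0,0,20],[73,12,0,0,20],[77,12,0,0,20],[77,12,10,0,20],[77,12,28,0,20],[77,12,44,0,20],[77,12,56,0,20]]'
python3 -m crank '[[0,0,3,0,20],[0,0,6,0,20],[0,0,8,0,20],[0,0,8,0,20],[0,0,8,0,20]]'
python3 - <<'E'
from h import *
st();go(591.9,-303.5,189.8,45)
E
```

```text
t: 32.77
eef_pos: [591.2, -303.4, 201.2]
tcp_rot: [-3.14, 0.001, 0.788]
ft_force: [0.2, -0.3, -5.7]
opening: 0.29
grip_force: 30.0
t: 33.18
eef_pos: [592.3, -303.6, 195.9]
tcp_rot: [3.141, -0.0, 0.788]
ft_force: [-0.6, -0.1, -5.6]
opening: 0.283
grip_force: 30.0
t 33.18 [ 592.3 -303.6  195.9] [179.9  -0.   45.1] F [-0.6 -0.1 -5.6] op 26.9 gf 30.0 q6 0.21
TOOL dx -0.2 dy -0.4 dz 6.1 turn 0.1 (alt -179.9) q6 0.21
```

```bash
python3 -m crank '[[0,0,1,0,20],[0,0,2,0,20],[0,0,3,0,20],[0,0,3,0,20]]'
python3 -m crank '[[0,0,1,0,20],[0,0,1,0,20]]'
python3 -m crank '[[0,0,1,0,20],[0,0,1,0,20]]'
python3 -m crank '[[0,0,1,0,20],[0,0,1,0,20]]'
```

```text
t: 33.52
eef_pos: [592.1, -303.4, 192.2]
tcp_rot: [-3.142, 0.0, 0.788]
ft_force: [0.6, -0.3, -5.2]
opening: 0.291
grip_force: 30.0
t: 33.68
eef_pos: [592.1, -303.4, 191.1]
tcp_rot: [-3.142, 0.0, 0.788]
ft_force: [0.1, 0.2, -6.4]
opening: 0.288
grip_force: 30.0
t: 33.85
eef_pos: [592.2, -303.4, 190.1]
tcp_rot: [-3.141, 0.0, 0.788]
ft_force: [0.8, -0.1, -6.0]
opening: 0.288
grip_force: 30.0
t: 34.02
eef_pos: [592.2, -303.5, 189.9]
tcp_rot: [3.141, -0.0, 0.788]
ft_force: [-2.1, -0.1, 1.3]
opening: 0.285
grip_force: 30.0
```

Contact: Fz went from -6 to +1.3 N. I'll open slowly and withdraw straight up.

```bash
python3 -m crank '[[0,0,0,0,30],[0,0,0,0,34],[0,0,0,0,40],[0,0,0,0,50],[0,0,0,0,60],[0,0,0,0,70],[0,0,0,0,80],[0,0,0,0,80],[0,0,-10,0,80],[0,0,-25,0,80]]'
python3 -m crank '[[0,0,-30,0,80],[0,0,-60,0,80],[0,0,-90,0,80],[0,0,-110,0,80],[-40,0,-110,0,80],[-80,0,-110,0,80],[-110,0,-110,0,80],[-120,0,-110,0,80],[-120,0,-110,0,80]]'
python3 - <<'E'
from h import *
st();c=snap('wrist');s=snap('scene');cv2.imwrite('pics/m20.png',np.vstack([cv2.resize(c['img'][:250],(512,200)),cv2.resize(s['img'][60:310,80:480],(512,320))]))
print('handle top exp',proj(c,(592,-303.5,225)),'blank c',proj(c,(592,-303.5,60)))
E
```

```text
t: 34.85
eef_pos: [591.8, -303.2, 213.8]
tcp_rot: [-3.139, 0.001, 0.788]
ft_force: [-0.3, -0.0, 0.3]
opening: 0.824
grip_force: 0.0
t: 35.6
eef_pos: [506.1, -390.1, 325.1]
tcp_rot: [3.141, 0.0, 0.785]
ft_force: [0.6, -0.3, 0.1]
opening: 0.841
grip_force: 0.0
t 35.60 [ 506.1 -390.1  325.1] [180.   0.  45.] F [ 0.6 -0.3  0.1] op 79.9 gf 0.0 q6 0.03
handle top exp (np.float64(317.91189755043155), np.float64(20.857108980732107)) blank c (np.float64(318.7854494693379), np.float64(56.310877380637464))
```

View pics/m20.png

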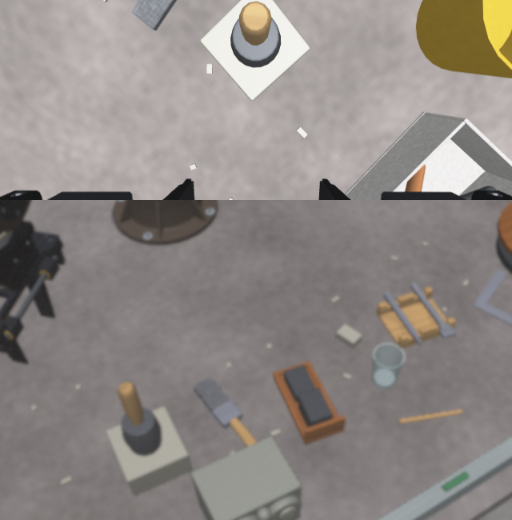

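The dummy stands upright in the middle of the blank at (256,40). The blocks and chisels are in place, and the jar and carving have not moved. Handing in.

```bash
python3 -c "
from cell import env
print(env.job_done())"
```

```text
the job is handed in; nothing more can be done
None
```

The bench is set out in the order asked and handed in at about 36 s; the last pictures showed both blocks, both chisels and the dummy in place and the carving and jar where they stood, but the hand-in returned no verdict.

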